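# Free the tow hitch for a ball change

## Task

The worn ball on the tow-hitch stand is due for changing. First push the blue tote with the new ball along the roller lane until it is fully home against the stop in the yellow bay; then pull the red spring latch of the coupler sideways, lift the tongue off the ball and finish while holding the coupler up, about 10 cm above where it sat, so that the ball can be changed. Leave the loose tools and containers on the bench where they are.

Things in the scene. Friction and masses are not known exactly. Their poses are not given: they have to be found in the camera images.
- tote_centre (a point): centre (half-way up) of the loose blue open tote: 120 mm (its x, across the lane) by 160 mm (its y, along the lane) by 80 mm tall, about 0.5 kg; a packing insert, a steel ball and small parts inside stay below its rim. It stands on the rollers, underside 45 mm and rim 125 mm above the bench, axes parallel to the lane's. It starts 90 to 200 mm short of home and rolls easily (under 2 N).
- bay (a point): where the tote's centre is when fully home in the yellow-walled bay: on the lane's centre line, 85 mm above the bench. Its +y is the pushing direction along the lane (roughly to the robot's left), x across the lane. The two rubber buffers of the yellow end stop are 80 mm beyond this point, so they touch the tote's end when it is home; the stop's top is 82 mm above the bench.
- lane: roller lane, fixed; origin on the bench under its middle, axes as bay. 420 mm of free-turning steel rollers between aluminium side rails 132 mm apart; rail tops 58 mm above the bench, 72 mm along the yellow bay (last 170 mm). Overall 182 mm wide. Open at the -y end.
- hitch: tow-hitch stand, bolted down: brown base plate 350 x 120 mm, steel ball (49 mm, top 107 mm above the bench), pivot cheeks. Origin on the bench under the ball, x along the tongue (away from the robot), y the way the latch is pulled. The tongue, a blue bar with the grey coupler head over the ball, turns about a level pivot axis along y, 220 mm to +x of the origin and 98 mm above the bench.
- latch_tab (a point): middle of the grip of the red upright latch tab: 12 mm thick (along y), 36 mm wide (x), top 14 mm above this point, which is 134 mm above the bench with the tongue down. +y is the pull direction (robot's left), +x along the tongue to the pivot, turning with it. The tongue can be lifted by it. To -y, past a 49 mm gap, is the grey coupler head (top 127 mm high); a rod joins them 24 mm below.
- tongue (a joint): angle of the tongue about its pivot, rad: 0 = down on the ball, grows as the coupler rises (0.47 rad lifts the coupler by about 10 cm), stop at 0.8. It falls back by its own weight, about 4 N at the coupler. While latched it moves only some 0.01 rad.
- latch (a joint): pull of the spring latch, m: 0 = closed, its bolt under the ball; grows as the tab is pulled to +y; the ball is free from 0.011 on; stop at 0.016. The spring resists with about 4 N at the start and 10 N at the stop and closes the latch when let go.
- grease_jar: squat orange jar with black cap, 60 mm across, 75 mm tall; loose on the bench, not part of the job, origin in the middle of its underside
- oil_bottle: white bottle with red cap, 60 mm across, 170 mm tall; loose on the bench, not part of the job, origin in the middle of its underside
- spanner: bright steel spanner lying flat, 190 mm long; loose on the bench, not part of the job, origin in the middle of its underside
- hammer: hammer with wooden handle lying flat, 270 mm long; loose on the bench, not part of the job, origin in the middle of its underside
- collar: dark steel ring, 52 mm across, 18 mm tall, lying flat; loose on the bench, not part of the job, origin in the middle of its underside
Mind the look-alikes: they are no part of the job. Of the things that look like the part that bears tote_centre, the smaller one is meant.

How it is judged:
On the way, in this order (a step that is already met when the one before it is completed fails the run):
1. the tote is fully home in the bay (y of tote_centre in the frame of bay between -0.012 and 0.01 m and x of tote_centre in the frame of bay between -0.012 and 0.012 m and z of tote_centre in the frame of bay between -0.008 and 0.008 m), for 0.2 s.
2. the latch is pulled clear while the tongue is still down (value of joint latch above 0.0095 m and value of joint tongue below 0.05 rad), for 0.05 s.
3. the tongue is lifted clear of the ball (value of joint tongue above 0.2 rad), for 0.1 s.
At the end, for the whole second after the job is handed in: the tongue is held still by the gripper at 0.36 rad or more above its seat (coupler some 8 cm or more up), the fingers in contact with the tongue or its latch (over 1 N), nothing loose propping it, and the tote is in the bay within about 12 mm of fully home (all of step 1 and value of joint tongue above 0.36 rad and velocity of joint tongue between -0.1 and 0.1 rad/s and contact force between the fingers and tongue above 1 N and contact force between tongue and grease_jar below 0.3 N and contact force between tongue and oil_bottle below 0.3 N and contact force between tongue and spanner below 0.3 N and contact force between tongue and hammer below 0.3 N and contact force between tongue and collar below 0.3 N and contact force between tongue and tote below 0.3 N); the arm keeps its last pose, push and grip.
It fails at once if the grease jar is shifted by more than 30 mm (distance of grease_jar from where it was at the start of the episode above 0.03 m).
It fails at once if the oil bottle is shifted by more than 30 mm (distance of oil_bottle from where it was at the start of the episode above 0.03 m).
It fails at once if the spanner is shifted by more than 30 mm (distance of spanner from where it was at the start of the episode above 0.03 m).
It fails at once if the hammer is shifted by more than 30 mm (distance of hammer from where it was at the start of the episode above 0.03 m).
It fails at once if the collar is shifted by more than 30 mm (distance of collar from where it was at the start of the episode above 0.03 m).
It also fails if it takes over 61 s, if anything falls off the work surface, if the arm or the gripper's body presses on something with over 40 N, if the wrist force passes 120 N, or if a joint passes its speed limit or range.

## Robot

A 6-joint arm with a two-finger parallel gripper is mounted at the origin on the work surface. World frame = base frame: x ahead of the robot, y to its left, z up, the work surface at z = 0. Lengths are in m, angles in rad, forces in N, time in s.
With the tool pointing down it reaches from about 0.275 to 0.975 m from the base axis. Payload 8.4 kg.
Tool frame: the origin (TCP) lies at the very end of the fingers, on their centre line; the grasp point (between the pads) lies 19 mm behind it; z points along the fingers, y is the direction in which the jaws open and shut (so a half turn about z gives the same grasp; the last joint's range is limited). The gripper opens to 92 mm and grips with 3 to 60 N. Pads are 20 mm wide; open, the fingers measure 128 mm over their backs; the gripper's body (75 mm by 189 mm) begins 69 mm behind the grasp point.
Start: joints at [-1.171, 0.353, 1.633, -0, 1.155, -0.002], TCP at [0.244, -0.575, 0.215] pointing down, gripper open.
Joint ranges: [-2.63, 2.63], [-0.92, 2.1], [0.06, 2.66], [-1.3, 4.44], [0, 2.69], [-3.02, 3.02]. Speed limits (rad/s): [2.22, 2.22, 2.79, 3.14, 3.14, 3.14].

## Interface

Orientations are given as a rotation vector (axis times angle).
In Python, from workcell import env gives the robot as it stands.
- The arm moves only by the tool jog_arm, never from a script. Its argument "motion" is a list of rows, each a list of 5 numbers: the finger opening in mm, from 0 to 91.9, then the shift along the world's x, y, z in mm, then the turn about the world's z in rad. A call has 1 to 8 rows; each row is the pose to reach, as a shift and turn from the pose commanded when the call began; what a row does not reach only later rows make up. A row lasts 1/8 s, in which the tool goes at most 62.5 mm and 10.7 degrees, less where a joint would pass 70% of its speed; a pose out of reach is approached as far as the arm can. A call with a gripper value outside its range is refused whole. The fingers move at their own pace and stop on an object; "grip_force" is the grip in N (left out, the last holds). Time passes only in rows, so rows that repeat a pose let the fingers close. It gives the time, the measured TCP pose, the force and the opening at its end, in the units of the state.
- env.state(): the state, without advancing time (a new reading comes with each control period).
- env.snapshot(name): name is "scene" or "top" or "wrist"; returns (picture, depth): 400x640x3 uint8, red, green, blue; 400x640 float32, m along the optical axis (not along the pixel's ray), 0 where there is no reading.
- env.calibration(name): a dict with "camera_matrix" (3x3 intrinsics, pixels), "R" (3x3) and "t" (3): a world point X has camera coordinates R X + t; the wrist camera has in their place "mount" (4x4, takes a point from camera to tool coordinates, whose origin is the TCP and whose axes are the flange's). Camera axes: x right, y down, z forward; pixel columns grow to the right and rows downward; lengths in m; the calibration is good to about 2 mm. The wrist camera is an equidistant fisheye: a pixel r from the principal point sees the ray r / f radians off the axis. A picture is of the moment at which its call begins: read the wrist's pose just before it. calibration takes no time and is no camera call.
- env.finish_job(): hands the job in, once; it reports no verdict.
Trained networks look in the newest picture that a camera, given by its name, has taken for a name from the list of things; names that differ only in an ending like _2 or _b are one class to them, and where a whole thing is asked for, a point or a joint stands for the part that bears it (a point fixed in the world has none). Each returns a list of dicts, best first, with "confidence" (0 to 1); they miss things now and then, are a little off and sometimes report something else, mostly with a low value. They report only what shows in the picture. A call takes as long as a camera call. They do not tell look-alikes from the thing itself.
- env.cut_out(thing, camera): "mask" (400x640 bool, what is visible of it) and "box" ([left, top, width, height] in pixels, round what is visible of it).
The state is a dict: "time_s": time; "joint_positions": joint angles; "qvel": joint speeds; "effort": joint torques, N m; "tool_pos": TCP position; "tool_rot": TCP orientation; "wrist_force": force on the tool from outside, world axes, zero at the start; "wrist_torque": the same for the moment, N m; "opening": finger opening in m.
Only numpy, scipy, OpenCV 4.12 (cv2) and the standard library are available. Lean on these libraries where they do the work, as an engineer would, in place of code of your own. Each camera call takes 0.05 s, during which the arm holds its last target.

## Working session

There is one attempt and no reset: what is moved stays moved. The work goes in short steps, Python scripts to look and compute and a tool call to move; the robot and the scene stay as the last step left them, time stands still between calls to the robot, and variables do not carry over. Pictures are saved under pics/ and viewed, and the job is handed in when it is done.

Besides the shell and the picture viewer there is one more tool, called after "Emit:" as name(argument=value, ...) on one line, values as JSON. jog_arm: Moves the arm, as the interface text tells. Its arguments: {"type":"object","properties":{"motion":{"type":"array"},"grip_force":{"type":"number"}},"required":["motion"]}

```bash
ls; mkdir -p pics
python3 - <<'E'
from workcell import env
import cv2,numpy as np
s=env.state();print(s)
for n in("scene","top"):
    p,d=env.snapshot(n);cv2.imwrite(f"pics/{n}0.png",p[...,::-1]);np.savez(f"{n}0.npz",p=p,d=d)
    print(n,env.calibration(n))
E
```

```text
pics
{'time_s': 0.0, 'joint_positions': array([-1.17137448e+00,  3.53657843e-01,  1.63413269e+00,  2.39910623e-06,
        1.15517842e+00, -2.39324194e-03]), 'qvel': array([-0.00070814, -0.00065091,  0.00105936,  0.00035463, -0.00088801,
        0.00054715]), 'effort': array([-1.84667078e-03, -5.93839860e+01, -3.34216189e+01,  6.95460825e-02,
        2.33211648e-02, -1.09584230e-04]), 'tool_pos': array([ 0.24424441, -0.57476561,  0.21385825]), 'tool_rot': array([-3.07707998e+00, -6.26661305e-01,  4.22791791e-04]), 'wrist_force': array([-0.90237623,  0.04019193, -0.00168271]), 'wrist_torque': array([-0.03074442, -0.01679492, -0.04822992]), 'opening': 0.09175329826446832}
scene {'camera_matrix': array([[453.31633874,   0.        , 322.90620537],
       [  0.        , 453.31633874, 206.00276146],
       [  0.        ,   0.        ,   1.        ]]), 'R': array([[-0.30335291,  0.95278598,  0.01326265],
       [ 0.71467598,  0.23670409, -0.65818646],
       [-0.63025015, -0.19018428, -0.75273813]]), 't': array([ 0.08982205, -0.28072171,  1.75734032])}
top {'camera_matrix': array([[397.88673065,   0.        , 319.17445115],
       [  0.        , 397.88673065, 201.41796221],
       [  0.        ,   0.        ,   1.        ]]), 'R': array([[ 2.28343537e-02, -9.99734915e-01,  2.94820521e-03],
       [-9.95376697e-01, -2.30098067e-02, -9.32511666e-02],
       [ 9.32942847e-02, -8.05244643e-04, -9.95638252e-01]]), 't': array([0.05422977, 0.49290558, 1.19819414])}
```

View pics/scene0.png

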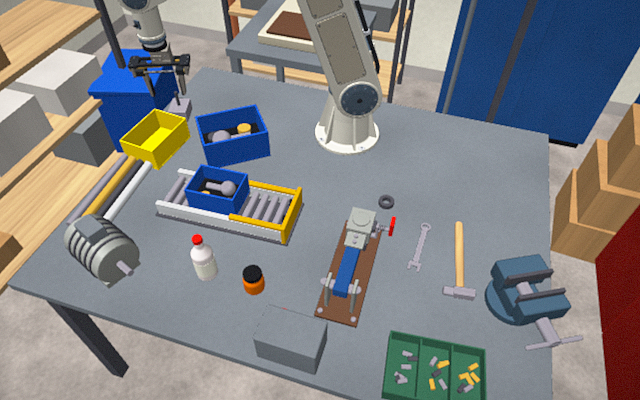

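View pics/top0.png

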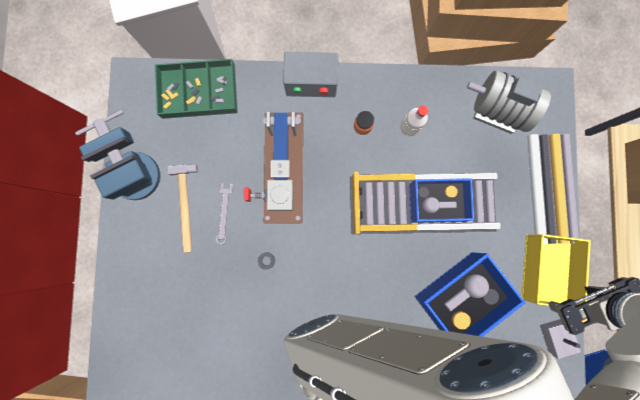

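```bash
cat > h.py <<'E'
from workcell import env
import numpy as np,cv2
def cloud(n,p,d):
    c=env.calibration(n);K=c["camera_matrix"]
    v,u=np.mgrid[:400,:640];r=np.stack([(u-K[0,2])/K[0,0]*d,(v-K[1,2])/K[1,1]*d,d],-1)
    X=(r-c["t"])@c["R"];X[d==0]=np.nan
    return X
E
python3 - <<'E'
from h import *
for n in("scene","top"):
    p,d=env.snapshot(n);X=cloud(n,p,d);np.savez(f"{n}1.npz",p=p,d=d,X=X)
    print("bench z",n,[X[r].round(4) for r in ([(250,330),(150,120)] if n=="top" else [(300,380),(250,400)])])
    for t in("tote_centre","latch_tab","hitch","lane","grease_jar","oil_bottle","collar","spanner","hammer"):
        for k,r in enumerate(env.cut_out(t,n)[:3]):
            m=r["mask"];Q=X[m];Q=Q[~np.isnan(Q[:,0])]
            print(n,t,round(float(r["confidence"]),2),r["box"],np.percentile(Q,2,axis=0).round(3),np.percentile(Q,98,axis=0).round(3))
            np.save(f"m_{n}_{t}_{k}.npy",m)
p=np.load("top1.npz")["p"]
a=cv2.resize(p[160:245,345:510],None,fx=4,fy=4);cv2.imwrite("pics/crop1.png",a[...,::-1])
a=cv2.resize(p[100:230,235:315],None,fx=4,fy=4);cv2.imwrite("pics/crop2.png",a[...,::-1])
E
```

```text
bench z scene [array([ 0.6679,  0.288 , -0.0019]), array([0.4808, 0.3079, 0.0005])]
scene tote_centre 0.88 [185.9, 165.2, 62.0, 51.8] [ 0.439 -0.365  0.05 ] [ 0.561 -0.206  0.126]
scene tote_centre 0.7 [192.8, 104.6, 79.7, 65.3] [ 0.092 -0.498  0.003] [ 0.343 -0.24   0.115]
scene latch_tab 0.55 [370.6, 217.8, 22.5, 21.3] [0.44  0.216 0.014] [0.518 0.273 0.15 ]
scene hitch 0.84 [315.1, 204.3, 80.8, 123.7] [0.466 0.125 0.007] [0.773 0.247 0.129]
scene lane 0.8 [154.8, 168.6, 149.7, 77.3] [ 0.414 -0.46   0.002] [ 0.591 -0.035  0.082]
scene lane 0.57 [187.4, 163.7, 62.8, 51.9] [ 0.439 -0.365  0.051] [ 0.561 -0.206  0.126]
scene lane 0.17 [372.4, 217.1, 22.9, 21.3] [0.399 0.217 0.002] [0.518 0.274 0.151]
scene grease_jar 0.96 [240.7, 264.8, 24.0, 30.5] [ 0.721 -0.09   0.007] [ 0.77  -0.038  0.078]
scene oil_bottle 0.81 [188.6, 233.5, 25.3, 48.3] [ 0.725 -0.234  0.009] [ 0.77  -0.185  0.171]
scene collar 0.72 [380.1, 194.0, 13.6, 13.6] [ 0.288  0.2   -0.   ] [0.337 0.247 0.022]
scene spanner 0.9 [407.6, 226.6, 23.2, 45.0] [ 0.36   0.341 -0.001] [0.541 0.377 0.012]
scene hammer 0.8 [442.0, 
[... 522 characters left out ...]
 0.81 [348.7, 171.6, 153.0, 62.6] [ 0.404 -0.461  0.002] [ 0.579 -0.036  0.081]
top grease_jar 0.64 [355.2, 109.8, 17.3, 25.4] [ 0.709 -0.094  0.005] [ 0.76  -0.039  0.078]
top oil_bottle 0.57 [401.9, 107.4, 25.9, 26.8] [ 0.708 -0.234  0.01 ] [ 0.756 -0.186  0.17 ]
top collar 0.7 [257.7, 253.2, 16.0, 16.5] [ 0.285  0.199 -0.002] [0.333 0.247 0.021]
top collar 0.45 [400.8, 103.7, 28.8, 30.2] [ 0.708 -0.238  0.002] [ 0.77  -0.186  0.17 ]
top spanner 0.87 [214.0, 186.2, 20.8, 51.9] [ 0.373  0.342 -0.001] [0.538 0.378 0.011]
top spanner 0.61 [349.7, 170.5, 150.8, 60.9] [ 0.406 -0.46   0.003] [ 0.577 -0.036  0.081]
top hammer 0.94 [169.7, 163.5, 27.1, 90.2] [0.337 0.453 0.01 ] [0.594 0.528 0.029]
```

View pics/crop1.png

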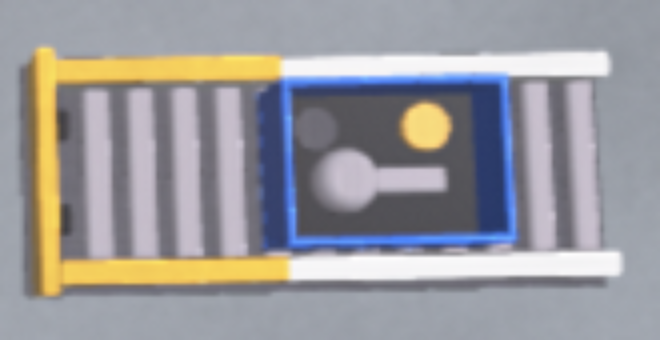

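View pics/crop2.png

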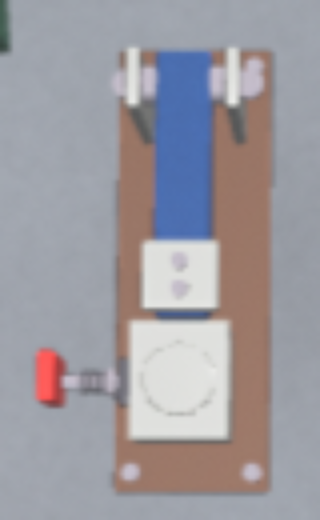

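The blue tote candidates in the top picture are the one on the lane at (440,200), about 120x160 mm, and a larger blue tote on the bench at (470,293). The yellow tray at (557,270) is neither. I choose the smaller one on the lane. The crop shows it between the rails with a ball inside and the yellow stop to its left. The red tab is at about (247,194).

Run:
```python
from h import *
for n in("top","scene"):
    f=np.load(n+"1.npz");p=f["p"];X=f["X"];hsv=cv2.cvtColor(p,cv2.COLOR_RGB2HSV)
    v=~np.isnan(X[...,0]);H,S,V=[hsv[...,i] for i in range(3)]
    x,y,z=X[...,0],X[...,1],X[...,2]
    def rect(m,l):
        Q=X[m&v];r=cv2.minAreaRect((Q[:,:2]*1000).astype(np.float32));print(n,l,len(Q),r,Q[:,2].min().round(3),Q[:,2].max().round(3))
        return Q
    yl=(H>15)&(H<32)&(S>130)&(x>.38)&(x<.62)&(y<0.0)&(y>-.5)
    rect(yl&(z>.077),"stop top")
    lane=(x>.38)&(x<.62)&(y<.02)&(y>-.5)
    rect(lane&(z>.05)&(z<.085)&~((H>100)&(H<130)&(S>120)),"rails all")
    for side in(0,1):
        a=lane&(z>.053)&(z<.075)&((x>.555) if side else (x<.435))
        Q=X[a&v];c=np.polyfit(Q[:,1],Q[:,0],1);print("rail fit x=",c,Q[:,1].min(),Q[:,1].max())
    rect(lane&(z>.118)&(z<.132)&(H>100)&(H<130)&(S>120),"tote rim")
    red=((H<8)|(H>172))&(S>150)&(abs(x-.5)<.08)&(abs(y-.26)<.06)&(z>.03)
    Q=rect(red,"tab"); print(np.percentile(Q,[5,50,95],axis=0).round(4))
    rect(red&(z>.143),"tabtop")
    rect((abs(x-.6)<.25)&(abs(y-.18)<.1)&(H<20)&(S>70)&(z<.03)&~red,"plate")
    rect((abs(x-.5)<.08)&(abs(y-.18)<.06)&(z>.12)&(z<.132)&(S<60),"head")
```

```text
top stop top 261 ((530.4686889648438, -147.70126342773438), (168.9969940185547, 297.45111083984375), 23.08568000793457) 0.077 0.086
top rails all 3402 ((495.9150085449219, -254.27182006835938), (180.34915161132812, 434.3343505859375), 2.5152533054351807) 0.05 0.085
rail fit x= [-0.04024882  0.40999381] -0.47464960315958066 -0.04083595512689652
rail fit x= [-0.04463014  0.55904354] -0.46808584788139396 -0.03392737664765915
top tote rim 388 ((495.3533935546875, -286.5554504394531), (118.8132095336914, 161.55624389648438), 2.6170859336853027) 0.118 0.131
top tab 55 ((497.32574462890625, 266.5142822265625), (30.82644271850586, 9.573639869689941), 2.7017083168029785) 0.128 0.15
[[0.4822 0.2621 0.1342]
 [0.4988 0.2657 0.1454]
 [0.5125 0.2714 0.1493]]
top tabtop 46 ((497.3085021972656, 266.87994384765625), (30.82644271850586, 8.841413497924805), 2.7017083168029785) 0.143 0.15
top plate 1670 ((599.208251953125, 181.81365966796875), (346.4473571777344, 115.07396697998047), 1.4469420909881592) 0.003 0.018
top head 503 ((519.0379028320312, 177.36891174316406), (121.6689224243164, 67.98123168945
[... 488 characters left out ...]
498.4141845703125, -286.57281494140625), (123.78485870361328, 163.68630981445312), 2.3091466426849365) 0.118 0.129
scene tab 71 ((500.7333679199219, 268.77825927734375), (36.76145935058594, 10.728996276855469), 1.184854507446289) 0.101 0.153
[[0.4856 0.2644 0.108 ]
 [0.5129 0.2696 0.1439]
 [0.5177 0.2739 0.1505]]
scene tabtop 38 ((501.30401611328125, 268.5400390625), (35.626434326171875, 10.241044044494629), 1.149933934211731) 0.144 0.153
scene plate 2010 ((563.97607421875, 184.06393432617188), (141.6529998779297, 429.75494384765625), 86.96051025390625) -0.002 0.019
scene head 449 ((519.6134643554688, 178.74996948242188), (118.8714599609375, 69.62187194824219), 1.2340463399887085) 0.12 0.132
```

Emit:
jog_arm(motion=[[60,35,20,0,0.16],[60,70,40,0,0.32],[60,110,60,0,0.48],[60,145,85,0,0.64],[60,180,110,0,0.8],[60,215,130,0,0.96],[60,245,150,0,1.11],[60,258,160,0,1.21]])

```text
time_s: 2.1
tool_pos: [0.504, -0.414, 0.2145]
tool_rot: [2.169, 2.272, 0.0]
wrist_force: [-0.1, 0.7, 0.3]
opening: 0.06
```

Emit:
jog_arm(motion=[[60,0,0,-40,0],[60,0,0,-85,0],[60,0,0,-120,0],[60,-1,0,-137,0],[60,-1,0,-137,0]])

```text
time_s: 2.72
tool_pos: [0.5009, -0.4149, 0.0769]
tool_rot: [-2.174, -2.265, 0.0]
wrist_force: [0.3, 0.0, 1.5]
opening: 0.0599
```

Run:
```python
from h import *
p,d=env.snapshot("scene");print(env.state()["tool_pos"],env.state()["wrist_force"])
a=cv2.resize(p[80:280,120:340],None,fx=3,fy=3);cv2.imwrite("pics/s2.png",a[...,::-1])
```

```text
[ 0.50167982 -0.41554107  0.07811581] [ 0.49381848 -0.63928458  0.17306857]
```

View pics/s2.png

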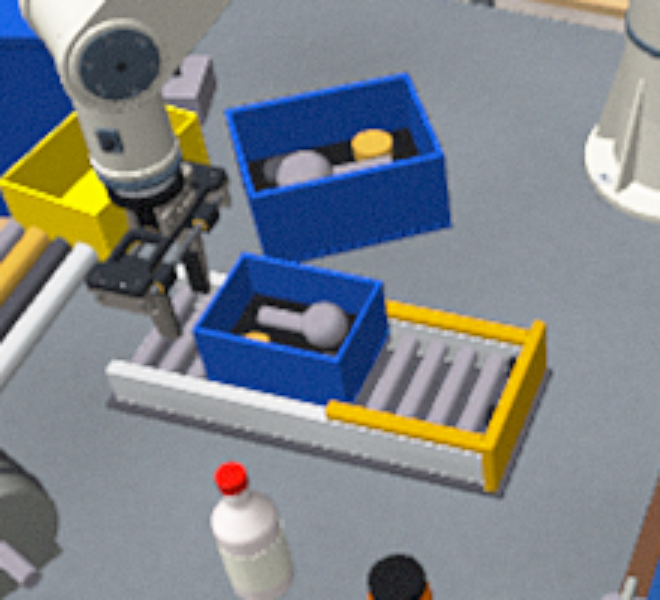

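The fingers stand behind the small tote, between the rails. I'll push slowly.

Emit:
jog_arm(motion=[[60,-1,20,0,0],[60,-1,35,0,0],[60,-2,50,0,0],[60,-3,65,0,0],[60,-3,80,0,0],[60,-4,95,0,0],[60,-4,108,0,0],[60,-5,120,0,0]])

```text
time_s: 3.78
tool_pos: [0.4964, -0.2943, 0.0775]
tool_rot: [-2.175, -2.266, -0.0]
wrist_force: [1.1, -1.1, -0.1]
opening: 0.0598
```

Emit:
jog_arm(motion=[[60,0,9,0,0],[60,-1,18,0,0],[60,-1,26,0,0],[60,-2,32,0,0],[60,-2,38,0,0],[60,-2,43,0,0],[60,-2,43,0,0]])

```text
time_s: 4.65
tool_pos: [0.4944, -0.2518, 0.0775]
tool_rot: [-2.175, -2.267, -0.0]
wrist_force: [-0.3, -0.1, -0.3]
opening: 0.0601
```

```bash
cat > chk.py <<'E'
from h import *
import sys
p,d=env.snapshot("top");X=cloud("top",p,d);s=env.state();print(s["time_s"],s["tool_pos"],s["wrist_force"])
hsv=cv2.cvtColor(p,cv2.COLOR_RGB2HSV);H,S=hsv[...,0],hsv[...,1];x,y,z=[X[...,i] for i in range(3)]
m=(x>.38)&(x<.62)&(y<.02)&(y>-.5)&(z>.118)&(z<.132)&(H>100)&(H<130)&(S>120)
Q=X[m];print(cv2.minAreaRect((Q[:,:2]*1000).astype(np.float32)),np.percentile(Q,[1,99],axis=0))
a=cv2.resize(p[150:260,330:510],None,fx=4,fy=4);cv2.imwrite(f"pics/{sys.argv[1]}.png",a[...,::-1])
E
python3 chk.py t3
```

```text
4.7 [ 0.49447397 -0.25205472  0.07758129] [-0.85015341 -0.01869978 -0.11726506]
((490.3284912109375, -158.89834594726562), (119.35359954833984, 160.1416778564453), 2.518007278442383) [[ 0.42788996 -0.23847131  0.11878312]
 [ 0.55251924 -0.07846093  0.12806412]]
```

View pics/t3.png

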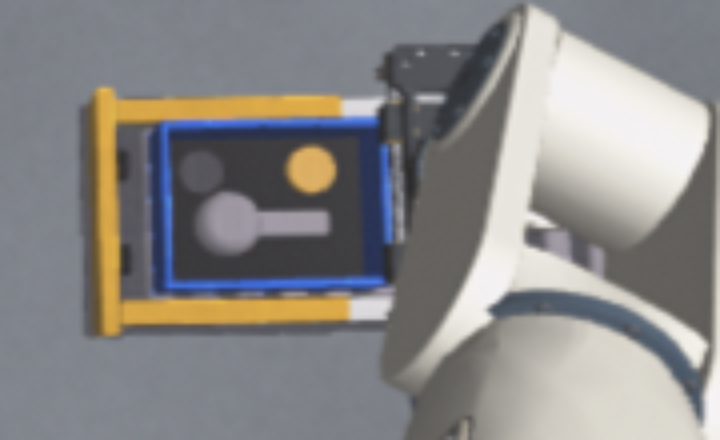

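The tote has about 20 mm left before the buffers. I'll creep on until the force shows contact.

Emit:
jog_arm(motion=[[60,0,3,0,0],[60,0,6,0,0],[60,0,9,0,0],[60,-1,12,0,0],[60,-1,14,0,0],[60,-1,16,0,0],[60,-1,16,0,0]])

```text
time_s: 5.58
tool_pos: [0.4934, -0.236, 0.0776]
tool_rot: [-2.175, -2.267, -0.0]
wrist_force: [-0.1, -0.1, -0.5]
opening: 0.0599
```

Emit:
jog_arm(motion=[[60,0,1,0,0],[60,0,2,0,0],[60,0,3,0,0]])

```text
time_s: 5.95
tool_pos: [0.4934, -0.2332, 0.0776]
tool_rot: [-2.176, -2.266, 0.0]
wrist_force: [0.2, 0.1, 1.0]
opening: 0.0601
```

```bash
python3 chk.py t4
```

```text
6.0 [ 0.49339148 -0.23308769  0.07757584] [0.88603521 0.81445699 0.1394626 ]
((489.2223205566406, -141.0651397705078), (119.22110748291016, 157.76913452148438), 2.277484178543091) [[ 0.42749564 -0.21886285  0.11862742]
 [ 0.549287   -0.06048925  0.12813447]]
```

View pics/t4.png

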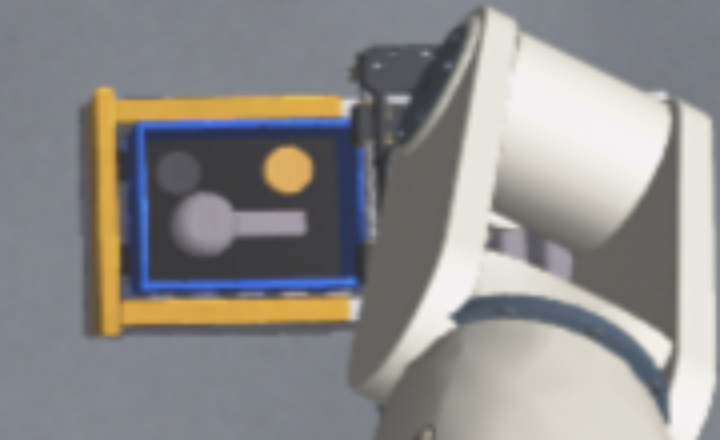

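Emit:
jog_arm(motion=[[60,0,1,0,0],[60,0,2,0,0],[60,0,3,0,0],[60,0,3,0,0]])

```text
time_s: 6.5
tool_pos: [0.4938, -0.2322, 0.0781]
tool_rot: [2.172, 2.266, -0.003]
wrist_force: [-2.9, -11.7, 1.6]
opening: 0.0598
```

Emit:
jog_arm(motion=[[60,0,1,0,0],[60,0,2,0,0],[60,0,3,0,0],[60,0,3,0,0]])

```text
time_s: 7.0
tool_pos: [0.4942, -0.2318, 0.079]
tool_rot: [2.168, 2.264, -0.006]
wrist_force: [-6.7, -25.3, 6.8]
opening: 0.06
```

Force rose to 25 N while the tool stopped moving, so the tote is home. I'll ease off slowly and lift away.

Emit:
jog_arm(motion=[[60,0,-2,0,0],[60,0,-4,0,0],[60,0,-6,0,0],[60,0,-8,0,0],[60,0,-16,0,0],[60,0,-40,0,0],[60,0,-70,30,0],[60,0,-100,80,0]])

```text
time_s: 8.0
tool_pos: [0.4923, -0.3276, 0.1569]
tool_rot: [-2.172, -2.264, 0.001]
wrist_force: [1.0, -0.0, 0.1]
opening: 0.06
```

Emit:
jog_arm(motion=[[60,0,0,60,0],[60,0,0,120,0],[60,0,0,130,0]])

```text
time_s: 8.38
tool_pos: [0.4951, -0.3288, 0.2923]
tool_rot: [2.171, 2.261, 0.002]
wrist_force: [0.3, -0.3, 0.5]
opening: 0.0598
```

```bash
python3 chk.py t5
```

```text
8.425 [ 0.49456653 -0.32827311  0.29104819] [ 1.14209618 -0.55716937  0.99582898]
((489.9001159667969, -141.31336975097656), (119.65771484375, 159.76809692382812), 2.602799892425537) [[ 0.42744504 -0.22151398  0.11877531]
 [ 0.5495524  -0.06003943  0.12772551]]
```

View pics/t5.png

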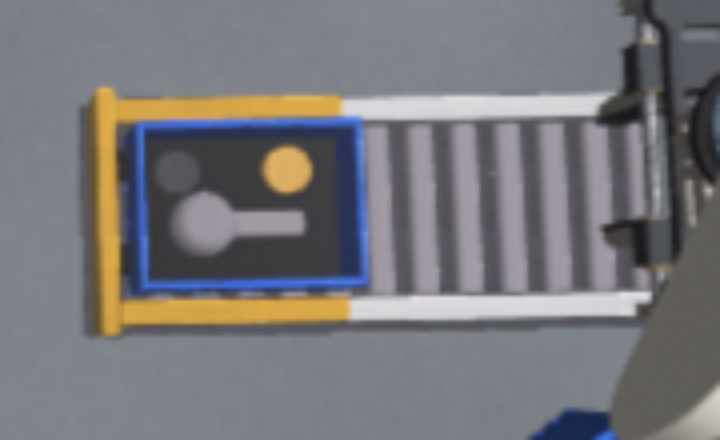

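The tote stayed home, with its centre at y ≈ -0.141. The buffers at (122,160) and (122,260) in the crop sit right at its end. Next I go to the latch tab.

Emit:
jog_arm(motion=[[46,0,45,0,0.15],[46,0,90,0,0.3],[46,0,135,0,0.45],[46,0,180,0,0.6],[46,0,225,0,0.75],[46,0,270,0,0.9],[46,2,315,0,1.05],[46,2,360,0,1.2]])

```text
time_s: 9.43
tool_pos: [0.4944, 0.0341, 0.2856]
tool_rot: [-0.507, -3.098, 0.001]
wrist_force: [0.8, 0.6, 0.1]
opening: 0.0459
```

Emit:
jog_arm(motion=[[46,0,45,0,0.15],[46,0,90,0,0.3],[46,1,140,-10,0.34],[46,2,190,-30,0.345],[46,2,225,-50,0.348],[46,3,236,-60,0.348],[46,3,236,-70,0.348],[46,3,236,-70,0.348]])

```text
time_s: 10.42
tool_pos: [0.498, 0.2674, 0.2166]
tool_rot: [0.027, -3.14, 0.002]
wrist_force: [-0.9, 0.1, 0.1]
opening: 0.0457
```

```bash
cat > chk2.py <<'E'
from h import *
import sys
for n,(a,b,c,e) in dict(top=(90,260,200,370),scene=(120,330,280,480),wrist=(0,400,0,640)).items():
    s=env.state();p,d=env.snapshot(n)
    if n!="wrist":
        X=cloud(n,p,d);hsv=cv2.cvtColor(p,cv2.COLOR_RGB2HSV);H,S=hsv[...,0],hsv[...,1];x,y,z=[X[...,i] for i in range(3)]
        m=((H<8)|(H>172))&(S>150)&(abs(x-.5)<.09)&(abs(y-.26)<.07)&(z>.03)
        if m.sum()>4:print(n,m.sum(),np.percentile(X[m],[3,50,97],axis=0).round(4).tolist())
    a=cv2.resize(p[a:b,c:e],None,fx=1 if n=="wrist" else 3,fy=1 if n=="wrist" else 3);cv2.imwrite(f"pics/{sys.argv[1]}_{n}.png",a[...,::-1])
print(s["time_s"],s["tool_pos"],s["tool_rot"],s["wrist_force"],s["opening"])
E
python3 chk2.py a
```

```text
scene 72 [[0.4846, 0.2641, 0.1085], [0.5133, 0.2696, 0.1447], [0.5202, 0.2742, 0.1504]]
10.525 [0.49869299 0.26772181 0.21791464] [-2.66685814e-02  3.14121477e+00 -1.22633975e-04] [-1.0118635   0.35887151 -0.1017658 ] 0.045917761033802386
```

View pics/a_scene.png

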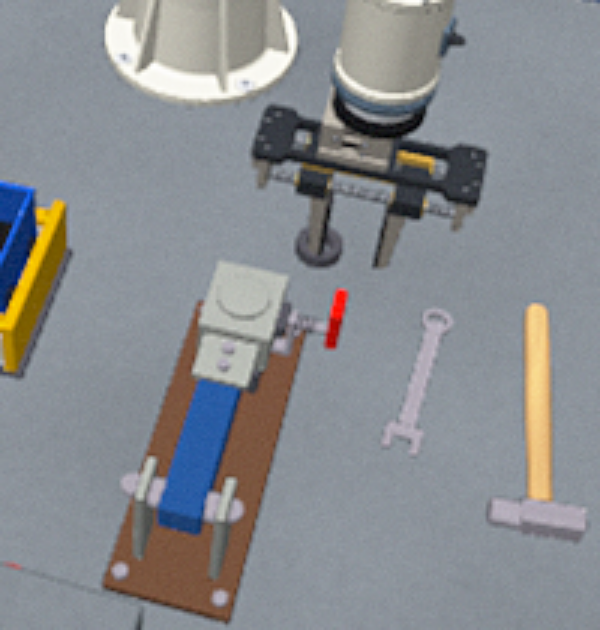

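View pics/a_wrist.png

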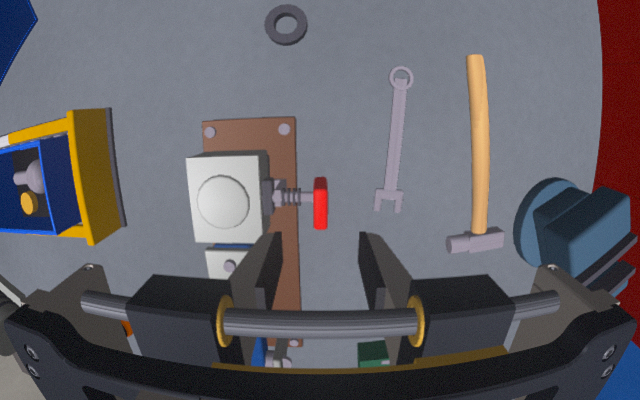

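The tab, at (320,202) in the wrist view, is centred between the fingers at (275,250) and (365,250), with the head clear to the left. Descending.

Emit:
jog_arm(motion=[[46,0,0,-35,0],[46,0,0,-65,0],[46,0,0,-85,0],[46,0,0,-97,0],[46,0,0,-97,0]])

```text
time_s: 11.2
tool_pos: [0.4984, 0.2684, 0.1205]
tool_rot: [0.028, -3.141, 0.0]
wrist_force: [-1.1, 0.0, 0.0]
opening: 0.0463
```

```bash
python3 chk2.py b
```

```text
scene 71 [[0.4858, 0.2643, 0.1057], [0.5129, 0.2695, 0.1452], [0.5177, 0.2739, 0.1505]]
11.3 [0.49904285 0.26891792 0.12148825] [-2.82401150e-02  3.14029532e+00  9.32229032e-04] [-0.10127224 -0.14518597 -0.37160307] 0.04606220572147549
```

View pics/b_scene.png

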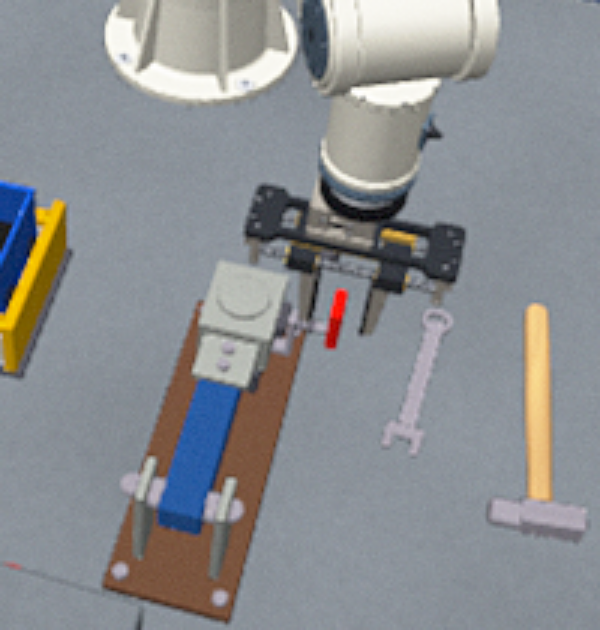

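View pics/b_wrist.png

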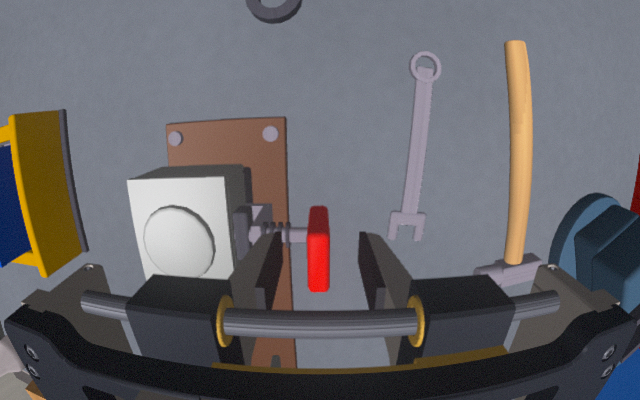

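The tab sits between the open fingers, well clear of the head. Closing.

Emit:
jog_arm(motion=[[30,0,0,0,0],[20,0,0,0,0],[8,0,0,0,0],[0,0,0,0,0],[0,0,0,0,0],[0,0,0,0,0],[0,0,0,0,0]], grip_force=45)

```text
time_s: 12.22
tool_pos: [0.4985, 0.2686, 0.1206]
tool_rot: [-0.029, 3.141, -0.0]
wrist_force: [0.8, -3.8, 2.2]
opening: 0.0118
```

```bash
python3 chk2.py c
```

```text
scene 87 [[0.4854, 0.2632, 0.1082], [0.5109, 0.27, 0.1452], [0.5185, 0.2766, 0.1713]]
12.325 [0.49848735 0.26866886 0.12065509] [-2.87391035e-02  3.14136069e+00 -2.82487176e-04] [ 0.02067842 -3.80689303  2.50356858] 0.011779901121567082
```

View pics/c_wrist.png

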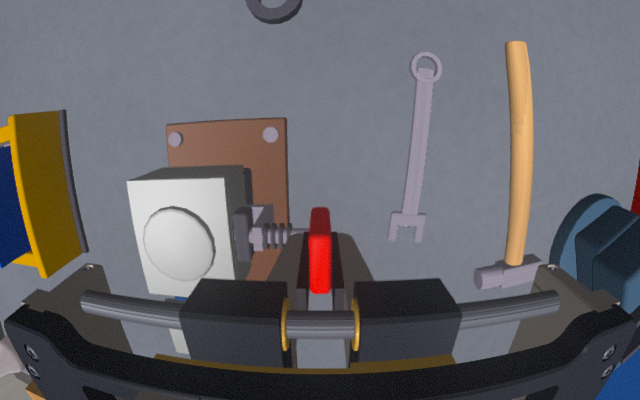

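Gripped: the opening is 11.8 mm, which matches the 12 mm tab. Now I pull along hitch +y.

Emit:
jog_arm(motion=[[0,0,3,0,0],[0,0,6,0,0],[0,0,9,0,0],[0,0,11,0,0],[0,0,13,0,0],[0,0,13,0,0]])

```text
time_s: 13.12
tool_pos: [0.4982, 0.281, 0.1205]
tool_rot: [0.029, -3.141, 0.002]
wrist_force: [0.3, -9.9, 4.4]
opening: 0.0116
```

```bash
python3 chk2.py d
```

```text
scene 89 [[0.485, 0.2756, 0.1071], [0.51, 0.2824, 0.1462], [0.5187, 0.289, 0.1676]]
13.225 [0.49818355 0.28087427 0.12053728] [ 2.91133175e-02 -3.14083654e+00  2.56498337e-03] [ 0.01832505 -9.02238901  4.3527987 ] 0.011839625823816308
```

View pics/d_wrist.png

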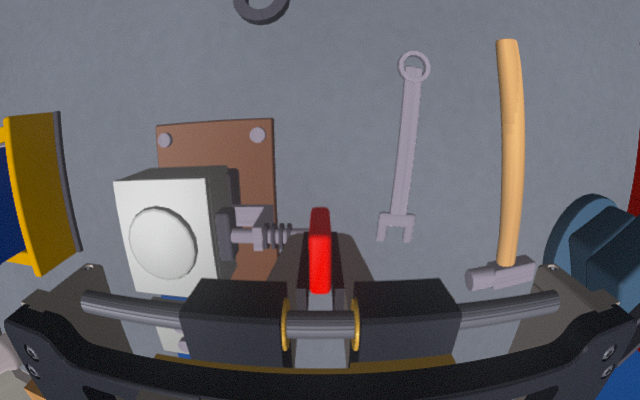

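The tab followed the pull by 12.3 mm and the spring force is about 9.5 N, so the latch is clear. I'll pull slightly more, then lift along the arc.

Emit:
jog_arm(motion=[[0,0,1.5,0,0],[0,0,1.5,0,0],[0,1,1.5,6,0],[0,3,1.5,12,0],[0,5,1.5,22,0],[0,9,1.5,33,0],[0,13,1.5,43,0],[0,13,1.5,43,0]])

```text
time_s: 14.28
tool_pos: [0.5087, 0.2814, 0.162]
tool_rot: [0.028, -3.135, 0.006]
wrist_force: [-3.6, -9.5, -6.0]
opening: 0.0112
```

```bash
python3 chk2.py e
```

```text
scene 90 [[0.4964, 0.2761, 0.1453], [0.5198, 0.2825, 0.1852], [0.5286, 0.2894, 0.2043]]
14.375 [0.50856168 0.28132555 0.16162926] [ 0.02835953 -3.13510954  0.00607968] [-4.43377918 -8.3987057  -4.38728359] 0.01179358743722559
```

View pics/e_scene.png

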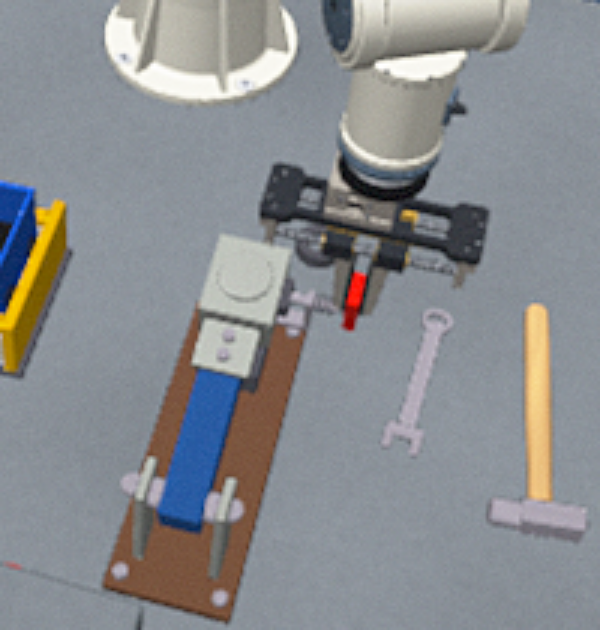

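The tongue is coming up and the tab is still held. Now on along the arc to about 0.48 rad.

Emit:
jog_arm(motion=[[0,4,0,10,0],[0,9,0,20,0],[0,14,0,30,0],[0,20,0,39,0],[0,26,0,48,0],[0,32,1,55,0],[0,32,1,55,0]])

```text
time_s: 15.3
tool_pos: [0.5395, 0.2824, 0.2169]
tool_rot: [0.028, -3.132, 0.006]
wrist_force: [-10.6, -9.4, -0.4]
opening: 0.0119
```

```bash
python3 chk2.py f
python3 - <<'E'
from h import *
for n in("scene","top"):
    p,d=env.snapshot(n);X=cloud(n,p,d);hsv=cv2.cvtColor(p,cv2.COLOR_RGB2HSV);H,S=hsv[...,0],hsv[...,1];x,y,z=[X[...,i] for i in range(3)]
    m=(H>100)&(H<130)&(S>100)&(abs(y-.18)<.035)&(x>.5)&(x<.78)&(z>.1)
    Q=X[m];
    if len(Q)>10:
        i=abs(Q[:,1]-np.median(Q[:,1]))<.015
        print(n,"tongue slope angle",np.arctan(np.polyfit(Q[i,0],Q[i,2],1)[0]))
E
```

```text
scene 84 [[0.5291, 0.2773, 0.2087], [0.5475, 0.2836, 0.2387], [0.5595, 0.2901, 0.2582]]
15.4 [0.5393209  0.28234442 0.21658823] [ 0.02814226 -3.13214389  0.00661716] [-10.80021878  -8.51189079   0.60544315] 0.011299743572569979
scene tongue slope angle -0.4788373038734241
top tongue slope angle -0.4665280162468472
```

View pics/f_scene.png

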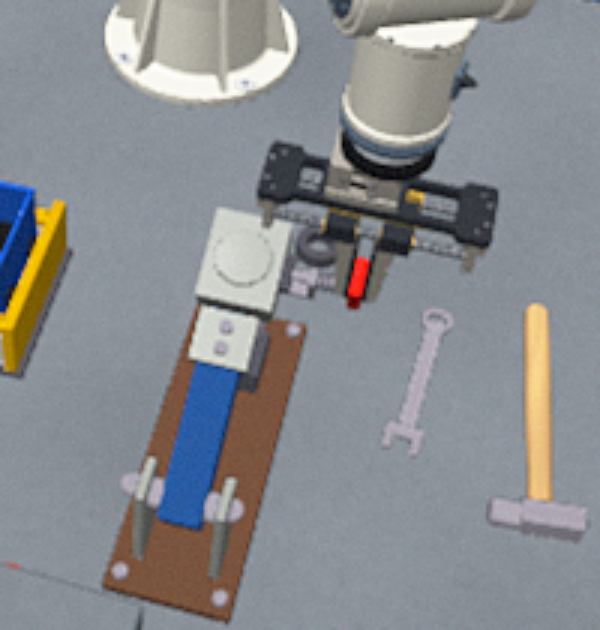

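View pics/f_wrist.png

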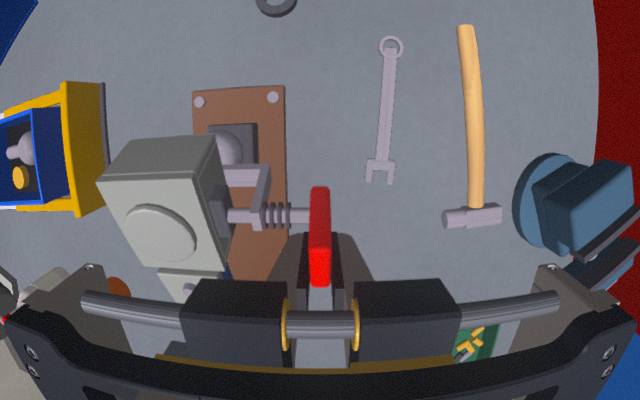

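Emit:
jog_arm(motion=[[0,0,0,0,0],[0,0,0,0,0],[0,0,0,0,0],[0,0,0,0,0],[0,0,0,0,0],[0,0,0,0,0],[0,0,0,0,0],[0,0,0,0,0]])

```text
time_s: 16.55
tool_pos: [0.5393, 0.2824, 0.2166]
tool_rot: [0.028, -3.132, 0.007]
wrist_force: [-9.6, -9.1, 0.8]
opening: 0.0114
```

```bash
python3 chk.py g; python3 chk2.py h
python3 - <<'E'
from h import *
p,d=env.snapshot("scene");X=cloud("scene",p,d)
hsv=cv2.cvtColor(p,cv2.COLOR_RGB2HSV);H,S=hsv[...,0],hsv[...,1];x,y,z=[X[...,i] for i in range(3)]
m=(H>100)&(H<130)&(S>100)&(abs(y-.18)<.035)&(x>.5)&(x<.78)&(z>.1);Q=X[m];i=abs(Q[:,1]-np.median(Q[:,1]))<.015
print("angle",np.arctan(np.polyfit(Q[i,0],Q[i,2],1)[0]))
for t in("grease_jar","oil_bottle","collar","spanner","hammer"):
    for r in env.cut_out(t,"scene")[:1]: print(t,r["box"])
E
```

```text
16.6 [0.53935617 0.28240094 0.21662969] [-9.13673198 -9.68578589  0.09869056]
((489.73748779296875, -140.85714721679688), (119.51873779296875, 159.5729522705078), 2.608487844467163) [[ 0.42739127 -0.22172763  0.11844451]
 [ 0.54932912 -0.06016975  0.12823272]]
scene 87 [[0.5298, 0.2774, 0.2079], [0.5486, 0.2837, 0.2397], [0.5585, 0.2907, 0.2657]]
16.7 [0.53931844 0.28238815 0.21658246] [ 0.02829867 -3.13228233  0.00659658] [ -9.79790784 -10.17895293   0.81855895] 0.011462318342401344
angle -0.4645139566388177
grease_jar [379.6, 207.6, 21.0, 15.1]
oil_bottle [192.3, 233.5, 22.1, 48.4]
spanner [407.3, 225.4, 21.1, 45.5]
hammer [442.6, 223.5, 32.0, 76.7]
```

```bash
python3 -c "
from workcell import env
print(env.finish_job(), env.state()['time_s'])"
```

```text
the job is handed in; nothing more can be done
the job is handed in; nothing more can be done
```

The job is done and handed in at about 17 s of the 61 s allowed; no verdict was reported.

- **Tote:** I pushed the smaller blue tote along the lane until it stopped against the buffers at about 25 N. In the last check it was still home, with its centre at y ≈ -0.141, and it had not rolled back.
- **Latch and tongue:** I gripped the red tab, pulled it about 12–13 mm to the side with roughly 9–10 N of spring force, and lifted the tongue along its arc. The gripper is still holding the tab. Over a 1 s hold the tongue stayed steady at about 0.46–0.47 rad, roughly 10 cm up.
- **Loose items:** The oil bottle, spanner and hammer showed at their starting pixels at the end. The final detection of the grease jar was false: it landed at (380,208), near the hitch, and not where the jar stands. The collar was not detected in that last check, though it was in view in earlier pictures. The arm never went near the jar or came down on the collar.
- **Left as is:** About 10 N of sideways force along the tongue remains in the grip. I left it because the hold was still.

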